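# Flip the shell board's status flag to green

### The job

The sealant on the white shell has cured: with your fingertips, flip the red status flag on the plywood board that carries the shell right over its hinge, and push it down until it lies flat showing its green face. Flip it gently, without pinching it, and leave the empty board's flag red. Leave the shell and the other things on the bench where they are.

Things in the scene. Friction and masses are not known exactly. Their poses are not given: they have to be found in the camera images.
- shell_board: plywood board that carries the shell and the flag stand, 300 (x) x 200 (y) x 18 mm, fixed to the bench; origin at the centre of its underside; the flag axle crosses 100 mm from it in -x. Foot plate of the stand: 95 x 110 (y) mm, top 24 mm above the bench. Two rest posts 14 mm thick under the flag, 35 mm from the axle in -y and +y, tops 90.5 mm up; beyond them there is free space under the flag.
- shell_flag_hinge (a point): middle of the hinge axle of the flag on the shell's board, 93 mm above the bench. Frame fixed to the board: x along the axle (roughly away from the robot, to the shell), z up; the red flag starts on the -y side and belongs, green up, on the +y side. Axle 84 mm long, held by 2 upright cheeks centred 38.5 mm either way along x, 24 mm wide (y), 7 thick, tops 103 mm above the bench.
- shell_flag (a joint): angle of that flag: 0 = flat on its -y side, red up; 1.57 = upright; 3.14 (end stop) = flat on its +y side, green up. Starts between 0 and 0.2. The hinge is stiff (0.05 N m, more than the flag's weight moment): the flag stays at any angle where it is left, and takes about 1 N at its edge to swing.
- shell_flag_edge (a point): middle of the free edge of that flag, half-way through its thickness; z axis out of the red face, -y axis from the axle to the edge. The flag is a rigid plate, 60 mm wide (along the axle), 95 mm from axle to free edge, 5 mm thick, red on one face and green on the other, 40 to 80 g.
- empty_flag_hinge (a point): middle of the hinge axle of the identical flag on the other, empty plywood board; same sizes and axes. To be left alone.
- empty_flag_edge (a point): middle of the free edge of the empty board's flag, which starts (and must stay) red face up on its -y side, at an angle of 0 to 0.2.
- shell: white rounded plastic shell lying loose on its board, 110 (x) x 160 (y) x 48 mm high, 300 g; origin at the centre of its underside, about 170 mm from that board's axle in +x. Not to be moved.
- cartridge: white sealant cartridge with green and yellow bands standing upright on the bench to the robot's left, 50 mm thick, 285 mm tall with its nozzle; origin at the centre of its foot. Not to be moved.
- tape_roll: yellow tape roll lying flat on the bench close in front of the robot, 90 mm across, 24 mm high; origin at the centre of its underside. Not to be moved.
- putty_knife: putty knife lying on the bench to the robot's right, about 280 mm long; origin under its middle. Not to be moved.

How it is judged (in metres and radians):
On the way, in this order (a step that is already met when the one before it is completed fails the run):
1. the shell board's flag is swung up past upright (value of joint shell_flag above 1.6 rad), for 0.05 s.
2. it is down flat on the other side, green face up (value of joint shell_flag above 3 rad), for 0.2 s.
At the end, for the whole second after the job is handed in: The shell board's flag lies flat, green face up, within 0.14 rad (8 degrees) of its end stop and at rest; the empty board's flag edge is within 15 mm of where it was, the shell within 15 mm, and the cartridge (upright), tape roll and putty knife within 20 mm of where they were (value of joint shell_flag above 3 rad and velocity of joint shell_flag between -0.05 and 0.05 rad/s and distance of each of empty_flag_edge, shell from where it was at the start of the episode below 0.015 m and distance of each of cartridge, tape_roll, putty_knife from where it was at the start of the episode below 0.02 m and angle between cartridge's own z axis and vertical below 0.15 rad); the robot touches nothing.
It fails at once if the flag is pinched or pressed hard (more than 30 N from the fingers) (contact force between the fingers and shell_flag above 30 N).
It fails at once if the empty board's flag is moved (15 mm at its edge) (distance of empty_flag_edge from where it was at the start of the episode above 0.015 m).
It fails at once if the shell is shifted or lifted by 15 mm (distance of shell from where it was at the start of the episode above 0.015 m).
It fails at once if the cartridge, tape roll or putty knife is shifted or lifted by 20 mm, or the cartridge tipped (distance of any of cartridge, tape_roll, putty_knife from where it was at the start of the episode above 0.02 m or angle between cartridge's own z axis and vertical above 0.15 rad).
It also fails if it takes over 45 s, if anything falls off the work surface, if the arm or the gripper's body presses on something with over 40 N, if the wrist force passes 120 N, or if a joint passes its speed limit or range.

### The arm

A 7-joint arm with a two-finger parallel gripper is mounted at the origin on the work surface. World frame = base frame: x ahead of the robot, y to its left, z up, the work surface at z = 0. Lengths are in mm, angles in rad, forces in N, time in s.
With the tool pointing down it reaches from about 400 to 850 mm from the base axis. Payload 6.9 kg.
Tool frame: the origin (TCP) lies at the very end of the fingers, on their centre line; the grasp point (between the pads) lies 19 mm behind it; z points along the fingers, y is the direction in which the jaws open and shut (so a half turn about z gives the same grasp; the last joint's range is limited). The gripper opens to 85 mm and grips with 20 to 120 N. Pads are 22 mm wide; open, the fingers measure 114 mm over their backs; the gripper's body (76 mm by 85 mm) begins 54 mm behind the grasp point. The pads swing forward as they close: fully open they stand 13 mm farther back than shut.
Start: joints at [-1.002, 0.507, -0.238, 1.5, 0.126, 1.149, -0.155], TCP at [279.609, 558.954, 231.275] pointing down, gripper open.
Joint ranges: [-3.08, 3.08], [-0.24, 2.05], [-1.43, 1.35], [0, 2.5], [-1.52, 4.66], [0.17, 1.96], [-2.89, 2.89]. Speed limits (rad/s): [2.39, 2.39, 3.14, 3.14, 3.14, 3.14, 3.14].

### API

Orientations are given as a unit quaternion [x, y, z, w].
In Python, from bench import manip gives the robot as it stands. Calls block until the motion is done:
- manip.goto(position, orientation): joint-space move of the TCP to a pose.
- manip.move_l(position, orientation=None, speed=150, guard=None): straight line of the TCP; orientation=None keeps the orientation; speed is the mean speed in mm/s. With guard (N) it stops when the force on the tool has changed by that much, and returns True; else False.
- manip.set_joints(angles): joint-space move.
- manip.gripper_open() and manip.gripper_close(): open the fingers fully, or close them until they stop; the grip force is fixed at half the most.
- manip.pause(seconds).
- manip.solve_ik(position, orientation): joint angles nearest the present ones, or None.
- manip.read_state(): the state.
- manip.read_camera(name): name is "scene" or "side" or "wrist"; returns the picture (420x560x3 uint8, red, green, blue); there is no depth.
- manip.camera_info(name): a dict with "fx", "fy", "cx", "cy" (pixels), "dist_coeffs" ([k1, k2, p1, p2, k3] as OpenCV has them; the pictures are not rectified), "R" (3x3) and "t" (3): a world point X has camera coordinates R X + t; the wrist camera has in their place "hand_eye" (4x4, takes a point from camera to tool coordinates, whose origin is the TCP and whose axes are the flange's). Camera axes: x right, y down, z forward; pixel columns grow to the right and rows downward; lengths in mm; the calibration is good to about 2 mm. A picture is of the moment at which its call begins: read the wrist's pose just before it. camera_info takes no time and is no camera call.
A pose or a line that the arm cannot do raises manip.MotionError and nothing moves.
- manip.job_done(): hands the job in, once; it reports no verdict.
Trained networks look in the newest picture that a camera, given by its name, has taken for a name from the list of things; names that differ only in an ending like _2 or _b are one class to them, and where a whole thing is asked for, a point or a joint stands for the part that bears it (a point fixed in the world has none). Each returns a list of dicts, best first, with "p" (0 to 1); they miss things now and then, are a little off and sometimes report something else, mostly with a low value. They report only what shows in the picture. A call takes as long as a camera call.
- manip.find_in(label, camera): "position" ([row, column] in pixels, amid what is visible of it).
- manip.cut_out(label, camera): "mask" (420x560 bool, what is visible of it) and "position" ([row, column] in pixels, amid what is visible of it).
The state is a dict: "time_s": time; "qpos": joint angles; "joint_vel": joint speeds; "effort": joint torques, N m; "tool_pos": TCP position; "orientation": TCP orientation; "wrist_force": force on the tool from outside, world axes, zero at the start; "moment": the same for the moment, N m; "width": finger opening in mm.
Only numpy, scipy, OpenCV 4.12 (cv2) and the standard library are available. Lean on these libraries where they do the work, as an engineer would, in place of code of your own. Each camera call takes 0.05 s, during which the arm holds its last target. There are 200 camera calls.

## Working session

There is one attempt and no reset: what is moved stays moved. The work goes in short steps, each a Python script; the robot and the scene stay as the last script left them, time stands still between calls to the robot, and variables do not carry over. Pictures are saved under pics/ and viewed, about 8 in all and at most 12, crops included, and the job is handed in when it is done.

```bash
ls; mkdir -p pics; python3 - <<'E'
from bench import manip
import cv2,numpy as np
ims=[]
for c in("scene","side"):
    im=manip.read_camera(c); cv2.imwrite(f"pics/{c}0.png",im[:,:,::-1])
    i=manip.camera_info(c); print(c,{k:np.round(v,3).tolist() for k,v in i.items() if k!='name'})
    for l in("shell_board","shell_flag","shell_flag_hinge","shell_flag_edge","empty_flag_edge","shell","cartridge","tape_roll","putty_knife"):
        r=manip.find_in(l,c); print(l,[(np.round(d["position"],1).tolist(),round(d["p"],2)) for d in r[:4]])
print(manip.read_state())
print(manip.camera_info("wrist"))
E
```

```text
pics
scene {'fx': 491.059, 'fy': 491.059, 'cx': 272.589, 'cy': 211.779, 'dist_coeffs': [-0.134, 0.0, 0.0, 0.0, 0.0], 'R': [[-0.475, 0.88, -0.002], [0.665, 0.357, -0.656], [-0.577, -0.313, -0.755]], 't': [226.694, -298.717, 1847.858]}
shell_board [([217.9, 207.7], 0.74)]
shell_flag [([184.2, 202.8], 0.57)]
shell_flag_hinge [([217.1, 206.6], 0.61), ([215.5, 131.5], 0.57)]
shell_flag_edge [([182.6, 202.9], 0.61)]
empty_flag_edge [([214.2, 298.6], 0.75), ([183.6, 203.1], 0.52)]
shell [([242.8, 190.0], 0.7)]
cartridge [([294.2, 402.2], 0.96)]
tape_roll [([193.8, 273.8], 0.83)]
putty_knife [([217.9, 128.5], 0.88), ([218.1, 206.7], 0.7)]
side {'fx': 432.227, 'fy': 432.227, 'cx': 284.171, 'cy': 208.306, 'dist_coeffs': [-0.11, 0.0, 0.0, 0.0, 0.0], 'R': [[0.737, -0.676, -0.003], [-0.445, -0.482, -0.755], [0.509, 0.558, -0.656]], 't': [-378.372, 329.259, 988.884]}
shell_board [([262.2, 346.0], 0.7)]
shell_flag [([258.2, 348.0], 0.55)]
shell_flag_hinge [([266.0, 344.4], 0.59)]
shell_flag_edge [([256.0, 351.8], 0.72)]
empty_flag_edge [([204.2, 258.0], 0.7)]
shell [([238.0, 372.9], 0.86)]
cartridg
[... 645 characters left out ...]
]), 'wrist_force': array([ 0.05185128,  0.66774024, -0.06158441]), 'moment': array([-0.0498347 ,  0.04911689, -0.03896639]), 'width': 85.43787309490772}
{'fx': 299.86833673159634, 'fy': 299.86833673159634, 'cx': 276.81946615076316, 'cy': 210.48928087600987, 'dist_coeffs': array([-0.01832333,  0.        ,  0.        ,  0.        ,  0.        ]), 'hand_eye': array([[-4.90036374e-04, -9.53036576e-01, -3.02854825e-01,
         7.72910988e+01],
       [ 9.99999756e-01, -3.16422877e-04, -6.22323518e-04,
         1.76190708e+00],
       [ 4.97266879e-04, -3.02855056e-01,  9.53036499e-01,
        -1.41876036e+02],
       [ 0.00000000e+00,  0.00000000e+00,  0.00000000e+00,
         1.00000000e+00]])}
```

View pics/scene0.png

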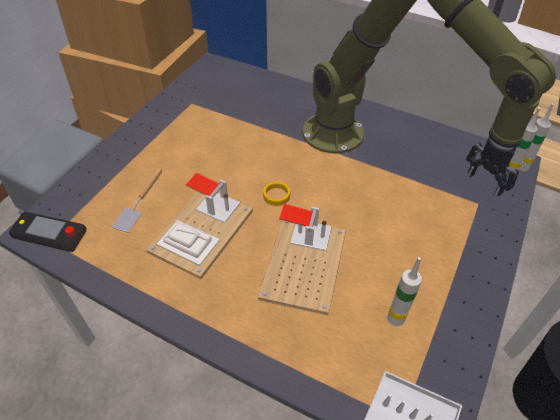

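View pics/side0.png

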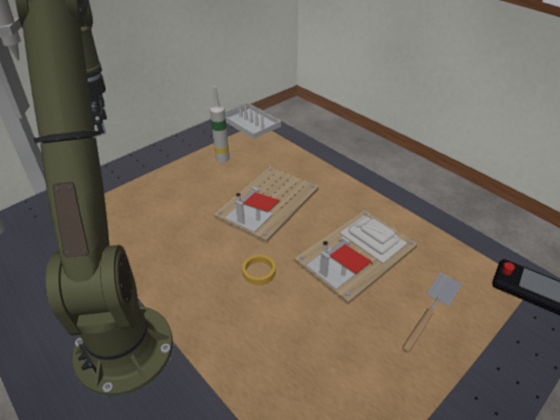

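The scene camera shows the shell board with its red flag at about (row 184, col 202), and the empty board's flag at (214, 297). The side camera shows the shell flag at (259, 350). I'll triangulate a rough position, then take a close wrist view.

```bash
cat > h.py <<'E'
from bench import manip
import cv2,numpy as np
from scipy.spatial.transform import Rotation as Rot
def cam(c,st=None):
    i=manip.camera_info(c); K=np.array([[i["fx"],0,i["cx"]],[0,i["fy"],i["cy"]],[0,0,1]]); d=np.array(i["dist_coeffs"])
    if c=="wrist":
        T=np.eye(4); T[:3,:3]=Rot.from_quat(st["orientation"]).as_matrix(); T[:3,3]=st["tool_pos"]
        W=np.linalg.inv(T@i["hand_eye"]); return K,d,W[:3,:3],W[:3,3]
    return K,d,np.array(i["R"]),np.array(i["t"])
def proj(C,X):
    K,d,R,t=C; return cv2.projectPoints(np.float64(X).reshape(-1,3),cv2.Rodrigues(R)[0],t,K,d)[0].reshape(-1,2)
def onplane(C,uv,z):
    K,d,R,t=C; p=cv2.undistortPoints(np.float64(uv).reshape(-1,1,2),K,d).reshape(-1,2)
    D=np.c_[p,np.ones(len(p))]@R; o=-R.T@t; return o+D*((z-o[2])/D[:,2])[:,None]
def redblobs(im):
    h=cv2.cvtColor(im,cv2.COLOR_RGB2HSV); m=(((h[...,0]<6)|(h[...,0]>174))&(h[...,1]>170)&(h[...,2]>90)).astype(np.uint8)
    n,l,s,c=cv2.connectedComponentsWithStats(m); return [(s[k,4],c[k],(l==k).astype(np.uint8)) for k in np.argsort(-s[1:,4])[:3]+1]
E
python3 - <<'E'
from h import *
for c in("scene","side"):
    im=cv2.imread(f"pics/{c}0.png")[:,:,::-1].copy()
    for a,ce,m in redblobs(im):
        print(c,a,ce.round(1),onplane(cam(c),ce,98).round(0))
        q=cv2.approxPolyDP(max(cv2.findContours(m,0,2)[0],key=len),3,True).reshape(-1,2); print(q.tolist(),onplane(cam(c),q,98).round(0)[:,:2].tolist())
# board corners z=18 from pictures
print(onplane(cam("scene"),[[151,250],[205,272],[252,210]],18).round(0))
print(onplane(cam("side"),[[348,298],[415,245],[298,258]],18).round(0))
E
```

```text
scene 464 [295.7 214.7] [[508.  95.  98.]]
[[284, 204], [280, 218], [308, 225], [311, 211]] [[487.0, 44.0], [542.0, 60.0], [527.0, 144.0], [474.0, 128.0]]
scene 385 [202.2 183.9] [[ 533. -221.   98.]]
[[186, 184], [209, 194], [218, 183], [196, 173]] [[558.0, -266.0], [559.0, -178.0], [506.0, -179.0], [502.0, -266.0]]
scene 68 [ 69.3 230.4] [[ 878. -464.   98.]]
[[68, 226], [65, 231], [72, 235], [73, 228]] [[868.0, -480.0], [887.0, -474.0], [887.0, -445.0], [866.0, -461.0]]
side 547 [350.2 258.5] [[ 533. -222.   98.]]
[[331, 255], [355, 272], [370, 261], [345, 245]] [[507.0, -182.0], [508.0, -259.0], [563.0, -261.0], [559.0, -182.0]]
side 330 [261.3 201.7] [[513.  96.  98.]]
[[245, 203], [268, 210], [278, 200], [254, 194]] [[475.0, 123.0], [503.0, 55.0], [553.0, 69.0], [520.0, 137.0]]
side 105 [508.4 267.6] [[ 800. -517.   98.]]
[[506, 262], [504, 272], [508, 274], [514, 266]] [[813.0, -504.0], [778.0, -516.0], [779.0, -526.0], [816.0, -525.0]]
[[ 777. -254.   18.]
 [ 765.  -67.   18.]
 [ 494.  -66.   18.]]
[[ 489. -264.   18.]
 [ 769. -272.   18.]
 [ 491.  -81.   18.]]
```

```bash
cat >> h.py <<'E'
def ori(phi,yaw=0,s=1):   # phi = deg below horizontal of tool pointing board +y; tool y = s*board x
    p=np.radians(phi); z=np.array([0,np.cos(p),-np.sin(p)]); y=np.array([s,0,0.]); M=np.c_[np.cross(y,z),y,z]
    return (Rot.from_euler("z",yaw)*Rot.from_matrix(M)).as_quat()
E
python3 - <<'E'
from h import *
print(cam("scene") and [onplane(cam(c),uv,140).round(0) for c,uv in(("scene",[402,294]),("side",[220,130]))])
for s in(1,-1):
  for phi,p in((90,(533,-220,330)),(25,(533,-330,70)),(30,(533,-270,80)),(40,(533,-240,130)),(60,(533,-180,190)),(80,(533,-110,110))):
    j=manip.solve_ik(np.array(p,float),ori(phi,0,s)); print(s,phi,None if j is None else np.round(j,2))
p=manip.read_state()["tool_pos"]; p[2]=420
manip.move_l(p); manip.goto([533,-235,330],ori(90)); manip.gripper_close()
st=manip.read_state(); im=manip.read_camera("wrist"); cv2.imwrite("pics/w1.png",im[:,:,::-1]); np.savez("pics/w1.npz",**{k:st[k] for k in("tool_pos","orientation")})
print(st["time_s"],st["tool_pos"],st["width"],st["qpos"].round(2),st["wrist_force"])
E
```

```text
[array([[650., 464., 140.]]), array([[623., 441., 140.]])]
1 90 [-0.    0.41  0.55  1.46 -0.21  1.33  0.56]
1 25 [ 0.85  1.2   0.03  1.01 -0.69  1.88  1.01]
1 30 [ 0.81  1.07 -0.03  1.24 -0.63  1.67  1.01]
1 40 [ 0.71  0.89  0.05  1.38 -0.63  1.56  0.99]
1 60 [ 0.31  0.64  0.42  1.58 -0.65  1.4   0.96]
1 80 [ 0.15  0.55  0.18  1.84 -0.35  0.84  0.55]
-1 90 [-0.28  0.57  1.15  1.46 -0.52  1.44 -2.27]
-1 25 [ 0.8   1.21  0.16  1.01 -0.77  1.92 -2.08]
-1 30 [ 0.56  1.15  0.55  1.25 -0.96  1.93 -1.86]
-1 40 [ 0.39  1.02  0.75  1.39 -0.97  1.87 -1.82]
-1 60 [-0.    0.88  1.15  1.58 -0.98  1.75 -1.83]
-1 80 [-0.36  0.83  1.15  1.85 -0.95  1.24 -1.97]
6.1167 [ 532.96877778 -235.02521598  329.99419013] 0.003097347041685702 [ 0.01  0.42  0.59  1.45 -0.23  1.34  0.61] [-0.36730409 -0.1491504   0.02634385]
```

View pics/w1.png

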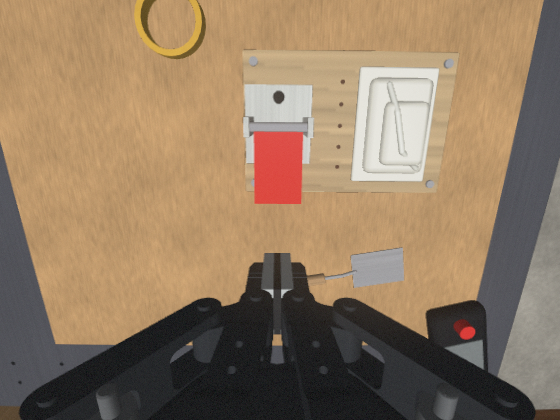

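The wrist view shows the axle centred at about (row 127, col 278). The flag's free-edge corners are at (204, 254) and (204, 302), and the black-capped +y rest post is at (97, 279). Next I'll fit the hinge position, yaw and flag angle.

```bash
python3 - <<'E'
from h import *
from scipy.optimize import least_squares
st=np.load("pics/w1.npz"); C=cam("wrist",st)
im=cv2.imread("pics/w1.png")[:,:,::-1].copy()
b=max(redblobs(im),key=lambda b:b[0]); q=cv2.boxPoints(cv2.minAreaRect(max(cv2.findContours(b[2],0,2)[0],key=len))); print(b[0],b[1],q.round(1).tolist())
q=q[np.argsort(q[:,1])]; e=q[2:][np.argsort(q[2:,0])]
print("axle ctr z93",onplane(C,[[278,127],[249,127],[308,128]],93).round(1)[:,:2].tolist())
print("board corners z18",onplane(C,[[243,51],[457,53],[442,192],[246,192]],18).round(0)[:,:2].tolist())
print("edge z~100",onplane(C,e,100).round(1)[:,:2].tolist(),"post",onplane(C,[279,97],90.5).round(1))
print("knife",onplane(C,[[285,280],[330,277],[405,268]],5).round(0)[:,:2].tolist(),"tape",onplane(C,[168,20],24).round(0))
# fit with side view red edge corners + wrist
Cs,Ss=cam("scene"),cam("side")
def f(p):
    hx,hy,w,th=p; M=Rot.from_euler("z",w).as_matrix()
    E=lambda x,r,h:np.array([hx,hy,93])+M@np.array([x,-r*np.cos(th)-h*-np.sin(th)*-1*-1,r*np.sin(th)+h*np.cos(th)])
    X=[E(-30,95,2.5),E(30,95,2.5)]
    return np.r_[(proj(C,X)-e).ravel(), (proj(C,[[hx,hy,93]])-[278,127]).ravel(),
      .5*(proj(Ss,X)-[[355,272],[370,261]]).ravel(), .5*(proj(Cs,X)-[[196,173],[186,184]]).ravel()]
s=least_squares(f,[533,-175,0,.1]); print(s.x,s.fun.round(1))
E
```

```text
3122 [277.53523382 169.18257527] [[255.0, 133.0], [301.0, 133.0], [301.0, 203.0], [255.0, 203.0]]
axle ctr z93 [[535.3, -169.7], [500.0, -169.7], [572.0, -170.9]]
board corners z18 [[488.0, -72.0], [782.0, -73.0], [793.0, -270.0], [486.0, -270.0]]
edge z~100 [[505.7, -264.2], [565.1, -264.2]] post [[ 536.5 -135.2   90.5]]
knife [[548.0, -433.0], [627.0, -427.0], [758.0, -410.0]] tape [[391. -36.  24.]]
[ 5.35313412e+02 -1.69287826e+02 -1.64356409e-03  5.86543922e-02] [-0.5  0.   0.1  0.1 -0.  -0.4  0.4  0.5  0.8 -0.4 -0.1  0.1 -0.6  0.5]
```

Measured: hinge at (535.3, -169.5, 93), yaw about 0, flag angle about 0.06 rad. The +y post fitting at +34 mm and the board size agree with the given dimensions. I'll come in from beyond the free edge with closed fingers, tilted 30° below horizontal, and lift from underneath.

```bash
cat >> h.py <<'E'
H=np.array([535.3,-169.5,93.])
def wp(deg,r=72):
    phi=30+max(0,deg-40)*50/140; t=np.radians(deg); c=2.5+11*abs(np.cos(np.radians(deg-phi)))
    return H+[0,-r*np.cos(t)-c*np.sin(t),r*np.sin(t)-c*np.cos(t)],ori(phi)
def rep(m,g=None):
    s=manip.read_state(); print(m,g,round(s["time_s"],2),s["tool_pos"].round(1),s["wrist_force"].round(1))
E
python3 - <<'E'
from h import *
a=np.array([0,np.cos(np.pi/6),-.5]); P=np.array([H[0],-245,60.])
manip.goto(P-a*190+[0,0,60],ori(30)); rep("high")
manip.move_l(P-a*130,ori(30)); rep("standoff")
g=manip.move_l(P,speed=80,guard=12); rep("under",g)
if not g:
    for d in(0,20,40):
        g=manip.move_l(*wp(d),speed=50,guard=12); rep(d,g)
        if g: break
ims=[manip.read_camera(c) for c in("side","scene")]
crop=[cv2.resize(ims[0][150:350,220:460],(480,400)),cv2.resize(ims[1][100:300,80:240],(320,400))]
cv2.imwrite("pics/a.png",np.hstack(crop)[:,:,::-1])
E
```

```text
Traceback (most recent call last):
bench.MotionError: the arm cannot take that pose within its joint ranges
```

```bash
python3 - <<'E'
from h import *
a=np.array([0,np.cos(np.pi/6),-.5]); P=np.array([H[0],-245,60.])
for n,p,f in[(f"{b}/{u}/{f}",P-a*b+[0,0,u],f) for b in(0,60,90,120) for u in(0,60,120) for f in(30,45)]:
    j=manip.solve_ik(p,ori(f)); print(n,p.round(),None if j is None else np.round(j,2))
for d in range(0,181,20):
    j=manip.solve_ik(*wp(d)); print(d,None if j is None else np.round(j,2))
E
```

```text
0/0/30 [ 535. -245.   60.] [ 0.67  1.09  0.21  1.31 -0.79  1.71  1.16]
0/0/45 [ 535. -245.   60.] [ 0.59  0.95  0.26  1.44 -0.72  1.48  1.14]
0/60/30 [ 535. -245.  120.] [ 0.66  1.02  0.24  1.3  -0.8   1.78  1.12]
0/60/45 [ 535. -245.  120.] [ 0.57  0.88  0.3   1.41 -0.72  1.57  1.1 ]
0/120/30 [ 535. -245.  180.] [ 0.65  0.95  0.27  1.28 -0.81  1.86  1.07]
0/120/45 [ 535. -245.  180.] [ 0.55  0.82  0.33  1.36 -0.72  1.67  1.05]
60/0/30 [ 535. -297.   90.] [ 0.72  1.11  0.23  1.16 -0.78  1.83  1.11]
60/0/45 [ 535. -297.   90.] [ 0.63  0.97  0.28  1.3  -0.7   1.61  1.11]
60/60/30 [ 535. -297.  150.] [ 0.71  1.04  0.26  1.14 -0.79  1.91  1.06]
60/60/45 [ 535. -297.  150.] [ 0.62  0.91  0.32  1.26 -0.7   1.7   1.07]
60/120/30 [ 535. -297.  210.] [ 0.75  0.97  0.16  1.11 -0.75  1.94  0.96]
60/120/45 [ 535. -297.  210.] [ 0.61  0.86  0.35  1.21 -0.71  1.8   1.02]
90/0/30 [ 535. -323.  105.] [ 0.74  1.12  0.24  1.08 -0.78  1.9   1.08]
90/0/45 [ 535. -323.  105.] [ 0.66  0.98  0.3   1.22 -0.69  1.67  1.1 ]
90/60/30 [ 535. -323.  165.] [ 0.78  1.05  0.16  1.05 -0.74  1.93  0.99]
90/60/45 [ 53
[... 425 characters left out ...]
7]
120/60/45 [ 535. -349.  180.] [ 0.67  0.94  0.34  1.09 -0.7   1.83  1.04]
120/120/30 [ 535. -349.  240.] [ 1.01  1.04 -0.44  0.9  -0.43  1.94  0.63]
120/120/45 [ 535. -349.  240.] [ 0.68  0.9   0.35  1.02 -0.71  1.93  0.97]
0 [ 0.67  1.06  0.22  1.32 -0.79  1.73  1.15]
20 [ 0.66  1.03  0.23  1.31 -0.79  1.76  1.13]
40 [ 0.65  1.    0.24  1.33 -0.8   1.77  1.12]
60 [ 0.58  0.9   0.27  1.4  -0.77  1.68  1.09]
80 [ 0.5   0.8   0.31  1.49 -0.75  1.57  1.06]
100 [ 0.4   0.72  0.34  1.57 -0.71  1.45  1.02]
120 [ 0.3   0.65  0.36  1.66 -0.68  1.31  0.95]
140 [ 0.19  0.61  0.37  1.74 -0.63  1.15  0.88]
160 [ 0.09  0.59  0.38  1.81 -0.58  1.    0.8 ]
180 [-0.01  0.59  0.39  1.86 -0.51  0.86  0.7 ]
```

The whole arc is reachable. I'll go in through a 45° pose at the standoff, then tilt to 30°.

```bash
python3 - <<'E'
from h import *
a=np.array([0,np.cos(np.pi/6),-.5]); P=np.array([H[0],-245,60.])
manip.goto(P-a*90+[0,0,120],ori(45)); rep("high")
manip.move_l(P-a*90,ori(30)); rep("standoff")
g=manip.move_l(P,speed=80,guard=12); rep("under",g)
if not g:
    for d in(0,20,40):
        g=manip.move_l(*wp(d),speed=50,guard=12); rep(d,g)
        if g: break
ims=[manip.read_camera(c) for c in("side","scene")]
crop=[cv2.resize(ims[0][150:350,220:460],(480,400)),cv2.resize(ims[1][100:300,80:240],(320,400))]
cv2.imwrite("pics/a.png",np.hstack(crop)[:,:,::-1])
E
```

```text
high None 6.97 [ 535.  -323.8  224.1] [0.8 0.4 0.2]
standoff None 7.92 [ 536.1 -322.7  106.5] [ 0.9  0.1 -0.2]
under False 9.2 [ 535.3 -245.6   60.1] [ 0.3 -0.1 -0.1]
0 False 9.78 [ 535.4 -241.5   81.3] [-0.3 -0.4 -0.4]
20 False 10.41 [ 535.3 -241.7  105.4] [ 1.7  0.5 -0.8]
40 False 11.07 [ 535.3 -233.1  129.3] [-0.1  0.4  0.1]
```

View pics/a.png

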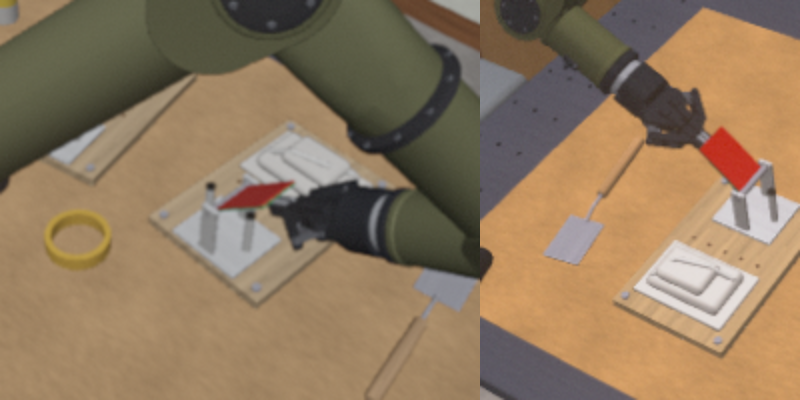

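The flag is raised about 40° and rests on the fingertips, which are under its free edge. Now I'll continue over the arc.

```bash
python3 - <<'E'
from h import *
for d in range(55,166,10):
    g=manip.move_l(*wp(d),speed=50,guard=12); rep(d,g)
    if g: break
else:
    p,q=wp(180); p[2]+=8
    g=manip.move_l(p,q,speed=40,guard=8); rep("near",g)
    if not g:
        p[2]=92; g=manip.move_l(p,speed=15,guard=6); rep("press",g)
ims=[manip.read_camera(c) for c in("side","scene")]
crop=[cv2.resize(ims[0][150:350,220:460],(480,400)),cv2.resize(ims[1][100:300,80:240],(320,400))]
cv2.imwrite("pics/b.png",np.hstack(crop)[:,:,::-1])
E
```

```text
55 False 11.71 [ 535.3 -221.1  144.9] [-0.6  0.4 -0.4]
65 False 12.12 [ 535.4 -210.9  153.3] [-1.2 -0.1 -0.3]
75 False 12.54 [ 535.4 -199.2  159.7] [-0.4 -0.8 -0.6]
85 False 12.96 [ 535.3 -186.6  163.9] [-0.6  1.2  0.4]
95 False 13.38 [ 535.3 -173.4  165.7] [-0.  -0.8 -0.3]
105 False 13.8 [ 535.3 -159.8  165. ] [ 1.1 -1.  -0.1]
115 False 14.22 [ 535.2 -146.7  161.8] [-0.4  0.7  0.4]
125 False 14.65 [ 535.2 -134.2  156.2] [0.2 0.2 0.2]
135 False 15.07 [ 535.3 -123.   148.3] [ 0.   0.  -0.3]
145 False 15.5 [ 535.3 -113.5  138.4] [-0.8  0.2 -0.3]
155 False 15.93 [ 535.3 -105.9  126.9] [-0.5 -0.3  0.3]
165 False 16.35 [ 535.3 -100.8  114.3] [-0.1 -0.2 -0.5]
near False 16.73 [535.3 -97.3 105.6] [ 0.7 -0.  -0.8]
press True 17.37 [535.5 -97.8  96.5] [-0.8  0.1  8.2]
```

View pics/b.png

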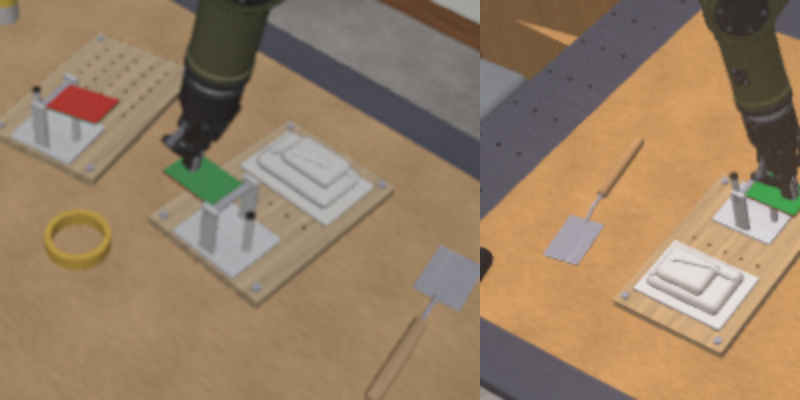

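The flag is down with its green face up, and contact rose to 8 N at z = 96.5, which fits the end stop. I'll back off slightly, dwell, retract and check.

```bash
python3 - <<'E'
from h import *
manip.pause(.4)
s=manip.read_state()["tool_pos"]; manip.move_l(s+[0,0,180],speed=100); manip.goto([535,-170,300],ori(90)); manip.pause(.3)
rep("up"); st=manip.read_state(); im=manip.read_camera("wrist"); cv2.imwrite("pics/w2.png",im[:,:,::-1])
C=cam("wrist",st); h=cv2.cvtColor(im,cv2.COLOR_RGB2HSV); m=((abs(h[...,0].astype(int)-65)<20)&(h[...,1]>120)).astype(np.uint8)
c=max(cv2.findContours(m,0,2)[0],key=cv2.contourArea); q=cv2.boxPoints(cv2.minAreaRect(c)); print(q.round(),onplane(C,q,95.5).round(1)[:,:2].tolist())
for cn in("scene","side"):
    im=manip.read_camera(cn); cv2.imwrite(f"pics/{cn}9.png",im[:,:,::-1]); print(cn,[(b[0],b[1].round(1)) for b in redblobs(im)])
    for l in("shell","cartridge","tape_roll","putty_knife"):
        print(l,[(np.round(d["position"],1).tolist(),round(d["p"],2)) for d in manip.find_in(l,cn)[:2]])
E
```

```text
up None 20.52 [ 534.9 -169.4  299.5] [-0.2 -0.2 -0.4]
[[251. 179.]
 [254. 103.]
 [304. 105.]
 [301. 181.]] [[505.8, -161.2], [511.2, -77.4], [565.5, -79.5], [564.2, -163.6]]
scene [(np.int32(464), array([295.7, 214.7])), (np.int32(70), array([ 69.5, 230.4]))]
shell [([241.2, 191.2], 0.78), ([262.2, 303.2], 0.51)]
cartridge [([292.6, 402.9], 0.77)]
tape_roll [([196.5, 271.9], 0.75)]
putty_knife [([216.0, 131.0], 0.77), ([194.7, 227.7], 0.55)]
side [(np.int32(325), array([261.2, 201.7])), (np.int32(111), array([508.2, 267.7]))]
shell [([237.7, 370.7], 0.67)]
cartridge [([133.1, 220.9], 0.75)]
tape_roll [([259.6, 258.9], 0.77)]
putty_knife [([298.5, 434.5], 0.98)]
```

View pics/w2.png

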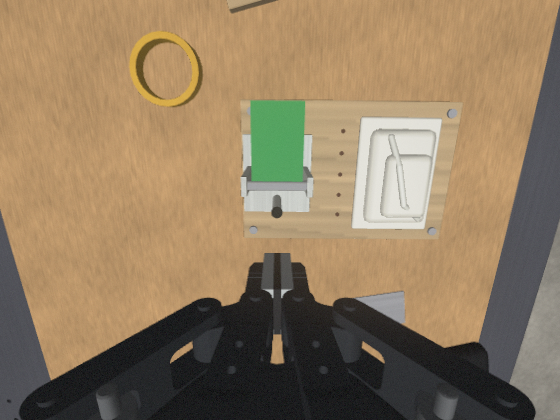

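The wrist view shows the flag green on the +y side (rows 100 to 182, cols 250 to 305) with the shell in place. The networks' tape-roll positions disagree (side row 276, then 260), so I'll compare the pictures directly and fit the final angle.

```bash
python3 - <<'E'
from h import *
for c in("scene","side"):
    A,B=[cv2.imread(f"pics/{c}{k}.png") for k in(0,9)]
    for im in(A,B):
        h=cv2.cvtColor(im,cv2.COLOR_BGR2HSV); m=((abs(h[...,0].astype(int)-25)<5)&(h[...,1]>205)).astype(np.uint8)
        n,l,s,ce=cv2.connectedComponentsWithStats(m); k=1+np.argmax(s[1:,4]); print(c,"tape",s[k,4],ce[k].round(1))
    d=(cv2.absdiff(A,B).max(2)>40).astype(np.uint8); n,l,s,ce=cv2.connectedComponentsWithStats(d); print("changed boxes",[s[k].tolist() for k in range(1,n) if s[k,4]>25])
    h=cv2.cvtColor(B,cv2.COLOR_BGR2HSV); m=((abs(h[...,0].astype(int)-65)<20)&(h[...,1]>120)).astype(np.uint8); q=None
    n,l,s,ce=cv2.connectedComponentsWithStats(m)
    C=cam(c)
    for th in(3.14,3.0,2.86):
        t=np.array([[H[0]+x,H[1]-95*np.cos(th),93+95*np.sin(th)+2.5] for x in(-30,30)]); print(th,proj(C,t).round(1).tolist())
    for k in range(1,n):
        if s[k,4]>100: print("green",s[k].tolist(),cv2.approxPolyDP(cv2.findContours((l==k).astype(np.uint8),0,2)[0][0],2.5,True).reshape(-1,2).tolist())
E
```

```text
scene tape 278 [276.4 192.3]
scene tape 287 [276.1 192.4]
changed boxes [[181, 0, 85, 93, 3016], [316, 0, 39, 80, 1741], [349, 0, 68, 105, 2683], [427, 0, 129, 196, 8242], [313, 64, 11, 35, 153], [190, 90, 32, 53, 1036], [324, 94, 15, 8, 81], [342, 94, 13, 7, 52], [186, 173, 33, 23, 431], [213, 185, 34, 24, 457]]
3.14 [[246.9, 194.8], [236.8, 207.7]]
3.0 [[246.4, 191.7], [236.2, 204.6]]
2.86 [[245.4, 188.4], [235.2, 201.3]]
green [510, 124, 35, 25, 257] [[510, 129], [518, 136], [516, 144], [523, 148], [528, 147], [531, 141], [541, 142], [544, 137], [536, 135], [527, 142], [518, 136], [520, 128], [512, 124]]
green [213, 186, 33, 21, 383] [[213, 197], [237, 206], [245, 195], [222, 186]]Traceback (most recent call last):
  File "<stdin>", line 6, in <module>
    return _wrapfunc(a, 'argmax', axis=axis, out=out, **kwds)
    return bound(*args, **kwds)
ValueError: attempt to get argmax of an empty sequence
```

The tape roll hasn't moved (0.3 px in the scene picture). Only the flag and the robot changed in that picture, and the green edge corners at (195, 245) and (206, 237) fit an angle of about 3.1 rad.

```bash
python3 -c "
from h import *
manip.job_done(); rep('done')"
```

```text
the job is handed in; nothing more can be done
the job is handed in; nothing more can be done
```

The shell board's flag now lies flat with its green face up, and I have handed the job in. I lifted its free edge from underneath with closed fingertips, swung it over the hinge, and pressed it down until contact reached about 8 N. I then retracted clear, about 20.5 s into the 45 s allowed.

**Final flag angle:** the scene camera puts the flag at about 3.1 rad. The contact height of 96.5 mm also fits the end stop.

**Other things on the bench:**
- **Scene picture:** comparing before and after, only the flag and the robot changed, so the shell, cartridge, tape roll and putty knife stayed put.
- **Empty board's flag:** it is still red and moved by no more than about 0.1 px in both fixed cameras.

**Checks that failed or disagreed:**
- **Tape roll:** the network's side-camera position jumped by 16 px. In the scene picture its colour blob moved only 0.3 px, so I took the jump for detector error.
- **Side camera:** my check of the tape roll, picture changes and flag angle stopped with an error there (no yellow pixels found), so the final angle is from the scene camera only.

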